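Shift the bench gear drive into the marked slot

TASK

Change the gear of the bench drive: push its black ball-topped lever with the fingertips through the slotted gate (out of the slot it is in, across the middle channel, and in) until it is fully home in the corner slot that has the tall round peg standing beside its end. Only push the lever, from outside: never take it between the fingers, and do not force it hard against the gate. Leave the two bottles and the timer beside the drive standing where they are.

Things in the scene. Friction and masses are not known exactly. Their poses are not given: they have to be found in the camera images.
- drive_unit: Grey gear drive, fixed on the bench: foot 180 x 210 mm, 110 mm high, output shaft out of its far side. Origin: centre of its underside; x points to its far side (away from the robot at yaw 0), y to its left, z up. On top an aluminium gate plate, 132 (x) by 116 mm (y), 5 mm thick, top face 110 mm above the bench, with a double-H slot (see gate_center).
- gate_center (a point): Centre of the gate plate's top face; axes of drive_unit. A middle channel runs along y through it, crossed by three straight columns along x at y = -24.5, 0 and +24.5 mm: six slots, near and far in each column. Channel and columns are 14 mm wide; columns end 30 mm before and behind the centre; corners between channel and slots are rounded, 5 mm radius.
- selector_lever: Lever: 10 mm steel rod with black ball knob on top. Tilts about a pivot inside the drive. Origin: the pivot, 20 mm above the bench under the gate's centre; z runs up the lever. The rod meets the gate's walls (2 mm play each side). It stays where it is left (friction, about 2 N at the knob; no spring or detent), cannot be lifted. Starts in the near slot of the middle column.
- knob_center (a point): Centre of the ball knob, 32 mm in diameter, 165 mm from the pivot: 185 mm above the bench when upright, about 12 mm lower in a corner slot. In the drive's axes the knob is at about (0, 0) when upright, y = +/-43 mm where the middle channel meets the outer columns, and x = +/-43, y = +/-43 mm when fully home in a corner slot.
- lever_at_gate (a point): The point of the lever's axis 90 mm from the pivot, about where it passes through the gate plate.
- tilt_fore (a joint): Lever's tilt along the drive's x, rad: 0 upright (in the middle channel), positive to the far side; the slots' ends stop it at about +/-0.27.
- tilt_side (a joint): Lever's tilt along the drive's y, rad: 0 in the middle column, positive to the left; about +/-0.27 in the outer columns.
- index_peg: Tall round steel peg, 18 mm in diameter, 28 mm high, fixed on the gate plate beyond the end of one of the four corner slots, in line with it (46 mm before or behind the gate's centre, 24.5 mm left or right): that slot is the one to select. Origin: centre of its underside, 110 mm above the bench. The other three corner slots have small flat plugs there (11 mm wide, 3 mm high).
- amber_bottle: Amber bottle with white cap, 41 mm in diameter, 85 mm high, loose, left of the drive. Origin: centre of its underside. To be left alone.
- small_bottle: Small amber bottle with black cap, 29 mm in diameter, 64 mm high, loose, right of the drive. Origin: centre of its underside. To be left alone.
- bench_timer: White bench timer, 26 x 64 x 60 mm, loose, in front of the drive. Origin: centre of its underside. To be left alone.

How it is judged (in metres and radians):
At the end, for the whole second after the job is handed in: The lever rests in the corner slot with the tall peg: its point at gate height (lever_at_gate) is within 27.5 mm, horizontally, of the peg's axis (about 23 mm when fully home, so up to about 9 mm short of the end at the knob is accepted), it is not moving, and the bottles and timer stand upright (horizontal distance between lever_at_gate and index_peg below 0.0275 m and velocity of joint tilt_fore between -0.05 and 0.05 rad/s and velocity of joint tilt_side between -0.05 and 0.05 rad/s and angle between each of amber_bottle, small_bottle, bench_timer's own z axis and vertical below 0.15 rad); the robot touches nothing.
It fails at once if the lever is taken between the fingers (the gripper's grasp point comes within 10 mm of the lever's axis while the fingers touch it) (x of the grasp point in the frame of selector_lever between -0.01 and 0.01 m and y of the grasp point in the frame of selector_lever between -0.01 and 0.01 m and z of the grasp point in the frame of selector_lever below 0.19 m and contact force between the fingers and selector_lever above 0.3 N).
It fails at once if the lever is forced with more than 60 N (contact force between the fingers and selector_lever above 60 N).
It fails at once if the amber bottle is moved more than 15 mm or lifted (distance of amber_bottle from where it was at the start of the episode above 0.015 m).
It fails at once if the small bottle is moved more than 15 mm or lifted (distance of small_bottle from where it was at the start of the episode above 0.015 m).
It fails at once if the bench timer is moved more than 15 mm or lifted (distance of bench_timer from where it was at the start of the episode above 0.015 m).
It also fails if it takes over 48 s, if anything falls off the work surface, if the arm or the gripper's body presses on something with over 40 N, if the wrist force passes 120 N, or if a joint passes its speed limit or range.

ROBOT

A 6-joint arm with a two-finger parallel gripper is mounted at the origin on a cart in front of the work surface, level with it; the furniture and walls round the work are solid. World frame = base frame: x ahead of the robot, y to its left, z up, the work surface at z = 0. Lengths are in m, angles in degrees, forces in N, time in s.
With the tool pointing down it reaches from about 0.325 to 0.775 m from the base axis. Payload 9.3 kg.
Tool frame: the origin (TCP) lies on the mounting face of the last link; the fingertips stand 173 mm ahead of it and the grasp point (between the pads) lies 155 mm ahead of it; z points along the fingers, y is the line along which they close (so a half turn about z gives the same grasp; the last joint's range is limited). The gripper opens to 85 mm and grips with 20 to 120 N. Pads are 22 mm wide; open, the fingers measure 114 mm over their backs; the gripper's body (76 mm by 85 mm) begins 54 mm behind the grasp point. The pads swing forward as they close: fully open they stand 13 mm farther back than shut.
Start: joints at [-73.086, 14.817, 1.232, 76.415, 0, 81.257], TCP at [0.238, -0.496, 0.405] pointing down, gripper open.
Joint ranges: [-174.27, 174.27], [-52.1, 104.24], [-59.71, 78.15], [-110.17, 111.67], [-87.03, 83.33], [-180, 180]. Speed limits (degrees/s): [127.2, 127.2, 159.86, 180, 180, 180].

INTERFACE

Orientations are given as [roll, pitch, yaw] about the fixed x, y, z axes, in that order (R = Rz(yaw) Ry(pitch) Rx(roll)).
In Python, from station import arm gives the robot as it stands.
- The arm moves only by the tool play_rows, never from a script. Its argument "targets" is a list of rows, each a list of 2 entries, a list of its own where there are three numbers: the shift along the tool's x, y, z in m, then the turn about the tool's z in rad. In form: [[[x, y, z], twist], ...]. A call has exactly 10 rows; each row is the pose to reach, as a shift and turn from the pose commanded when the call began, along the tool's axes at that moment; what a row does not reach only later rows make up. A row lasts 1/8 s, in which the tool goes at most 62.5 mm and 10.7 degrees, less where a joint would pass 70% of its speed; a pose out of reach is approached as far as the arm can. A call with a gripper value outside its range is refused whole. "hand" is the opening, from 0 (shut) to 1 (fully open), set as the call begins (left out, the last holds). The fingers move at their own pace and stop on an object; the grip force is fixed at half the most. Time passes only in rows, so rows that repeat a pose let the fingers close, or fill a call up. It gives the time, the measured TCP pose, the force, the opening and the grip force at its end, in the units of the state.
- arm.get_state(): the state, without advancing time (a new reading comes with each control period).
- arm.read_camera(name): name is "scene" or "top" or "wrist"; returns the picture (384x512x3 uint8, red, green, blue); there is no depth.
- arm.get_calibration(name): a dict with "mtx" (3x3 intrinsics, pixels), "k1" (the pictures are not rectified: a ray, as slopes to the right and down, at radius r is drawn at 1 + k1 r^2 times it, then the intrinsics apply), "position" and "orientation" of the camera in the world. Camera axes: x right, y down, z forward; pixel columns grow to the right and rows downward; lengths in m; the calibration is good to about 2 mm. A picture is of the moment at which its call begins: read the wrist's pose just before it. get_calibration takes no time and is no camera call; for the wrist camera it gives the pose at the moment of the call.
- arm.hand_in(): hands the job in; it is judged then, once.
The state is a dict: "t": time; "qpos": joint angles; "dq": joint speeds; "tau": joint torques, N m; "eef_pos": TCP position; "eef_rot": TCP orientation; "force": force on the tool from outside, world axes, zero at the start; "moment": the same for the moment, N m; "opening": finger opening in m; "grasp_force": force on a finger pad.
Only numpy, scipy, OpenCV 4.12 (cv2) and the standard library are available. Lean on these libraries where they do the work, as an engineer would, in place of code of your own. Each camera call takes 0.05 s, during which the arm holds its last target. There are 200 camera calls.

## Working session

There is one attempt and no reset: what is moved stays moved. The work goes in short steps, Python scripts to look and compute and a tool call to move; the robot and the scene stay as the last step left them, time stands still between calls to the robot, and variables do not carry over. Pictures are saved under pics/ and viewed, at most 13 in all, crops included, and the job is handed in when it is done.

Besides the shell and the picture viewer there is one more tool, called after "Call:" in YAML: its name, and indented under it one key for each argument. play_rows: Moves the arm, as the interface text tells. Its arguments: {"type":"object","properties":{"targets":{"type":"array"},"hand":{"type":"number"}},"required":["targets"]}

```bash
mkdir -p pics
cat > h.py <<'E'
from station import arm
import numpy as np, cv2
from scipy.spatial.transform import Rotation as R
def snap(n,f):
    c=arm.get_calibration(n); im=np.array(arm.read_camera(n)); cv2.imwrite('pics/'+f,im[:,:,::-1]); return im,c
def Rm(c):
    o=np.array(c['orientation'],float)
    return o if o.shape==(3,3) else R.from_euler('xyz',o,degrees=True).as_matrix()
def ray(c,u,v):
    K=np.array(c['mtx']); k=c['k1']
    p=np.array([(u-K[0,2])/K[0,0],(v-K[1,2])/K[1,1]]); q=p.copy()
    for _ in range(20): q=p/(1+k*(q@q))
    return np.array(c['position']),Rm(c)@np.array([q[0],q[1],1])
def onz(c,u,v,z):
    o,d=ray(c,u,v); return o+d*(z-o[2])/d[2]
def tri(rs):
    A=0;b=0
    for o,d in rs:
        d=d/np.linalg.norm(d);P=np.eye(3)-np.outer(d,d);A=A+P;b=b+P@o
    return np.linalg.solve(A,b)
def proj(c,X):
    K=np.array(c['mtx']);p=Rm(c).T@(np.array(X)-np.array(c['position']));q=p[:2]/p[2];q=q*(1+c['k1']*(q@q))
    return K[0,0]*q[0]+K[0,2],K[1,1]*q[1]+K[1,2]
E
python3 - <<'E'
from h import *
for n in('scene','top'):
    im,c=snap(n,n+'0.png');print(n,c)
print(arm.get_state())
E
```

```text
scene {'mtx': array([[405.12725998,   0.        , 261.82645052],
       [  0.        , 405.12725998, 187.64767042],
       [  0.        ,   0.        ,   1.        ]]), 'k1': 0.03185142744212571, 'position': array([0.13991066, 0.60446959, 0.81807331]), 'orientation': array([-133.69809866,    0.35286717, -149.83187213])}
top {'mtx': array([[395.58891281,   0.        , 251.21148102],
       [  0.        , 395.58891281, 196.24645876],
       [  0.        ,   0.        ,   1.        ]]), 'k1': -0.08484509021567961, 'position': array([ 0.42714192, -0.02396973,  0.99271389]), 'orientation': array([-1.73687314e+02, -5.72594197e-02, -9.04564906e+01])}
{'t': 0.1, 'qpos': array([-7.30865633e+01,  1.48470666e+01,  1.19399356e+00,  7.64153709e+01,
        1.29659288e-03,  8.12580557e+01]), 'dq': array([-0.03030038, -0.12284613,  0.09208065,  0.02744373, -0.01569227,
        0.09925937]), 'tau': array([ 6.44948814e-03, -5.56692660e+01,  3.45072091e+01,  1.16902526e-02,
       -1.05008658e-04, -3.49232596e-05]), 'eef_pos': array([ 0.23812324, -0.49572842,  0.40413017]), 'eef_rot': array([-1.79932548e+02, -1.16839300e-02,  2.56553733e+01]), 'force': array([ 0.23193694, -0.92865394, -0.15516328]), 'moment': array([-0.0042682 ,  0.01528233,  0.0217788 ]), 'grasp_force': 0.0, 'opening': 0.08532997767602618}
```

View pics/scene0.png

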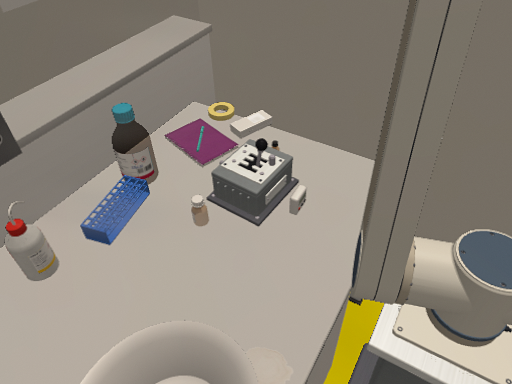

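View pics/top0.png

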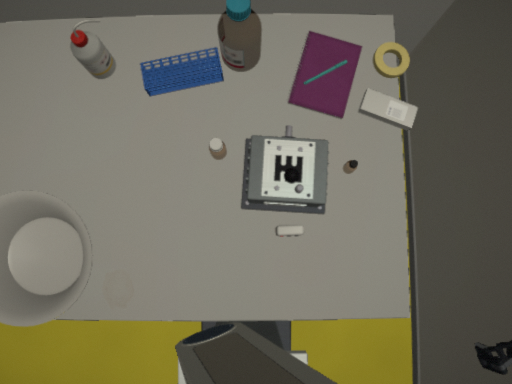

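The top view shows the drive near pixel (288,172), the knob at about (291,174) and the tall peg at about (299,188), so near-right. I'll zoom in to measure.

Run:
```python
from h import *
t=cv2.imread('pics/top0.png');s=cv2.imread('pics/scene0.png')
a=cv2.resize(t[125:215,235:335],None,fx=4,fy=4,interpolation=cv2.INTER_CUBIC)
b=cv2.resize(s[125:215,205:305],None,fx=4,fy=4,interpolation=cv2.INTER_CUBIC)
cv2.imwrite('pics/crop.png',np.hstack([a,b]))
```

```text
(no output)
```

View pics/crop.png

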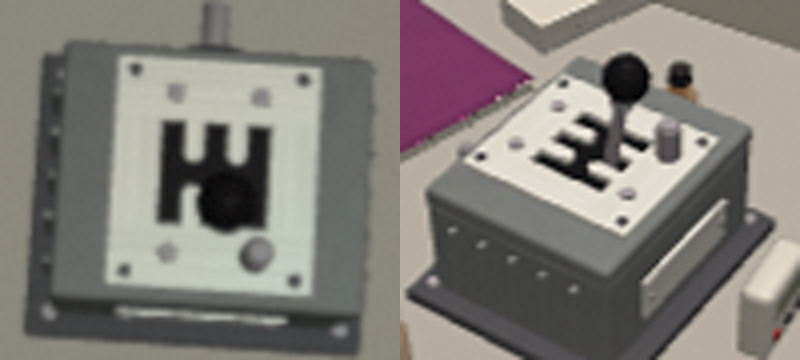

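The peg is at the near-right corner (crop 257,252). The plate corners are at crop (118,56), (322,68), (310,297) and (106,283), and the knob is at (227,200) in the top crop and (226,78) in the scene crop. Next I'll compute poses.

Run:
```python
from h import *
c=arm.get_calibration('top');s=arm.get_calibration('scene')
px=lambda u,v,o:((u+.5)/4-.5+o[0],(v+.5)/4-.5+o[1])
T=(235,125);S=(205,125)
P=np.array([onz(c,*px(u,v,T),.11) for u,v in((118,56),(322,68),(310,297),(106,283))])
print(P.round(4));ctr=P.mean(0)
l=(P[0]-P[3]+P[1]-P[2]);w=P[0]-P[1]+P[3]-P[2]
print('ctr',ctr.round(4),'yaw',np.degrees(np.arctan2(l[1],l[0])),np.degrees(np.arctan2(-w[0],w[1])),np.linalg.norm(l)/2,np.linalg.norm(w)/2)
k=tri([ray(c,*px(227,200,T)),ray(s,*px(226,78,S))]);print('knob',k.round(4))
print('peg',onz(c,*px(256,247,T),.138).round(4))
for n,z,(u,v) in(('timer',.06,(290,230)),('small',.064,(353,163)),('amber',.085,(216,144))):print(n,onz(c,u,v,z).round(3))
st=arm.get_state();print(Rm(arm.get_calibration('wrist')).round(2),arm.get_calibration('wrist')['position'])
# slot outline centre: scene plate corners
for i,(u,v) in enumerate(((170,62),(315,143),(225,233),(62,165))):print(onz(s,*px(u,v,S),.11).round(4))
```

```text
[[ 0.6571 -0.0562  0.11  ]
 [ 0.6494 -0.1729  0.11  ]
 [ 0.5178 -0.1625  0.11  ]
 [ 0.5266 -0.0479  0.11  ]]
ctr [ 0.5877 -0.1099  0.11  ] yaw -4.0821056098615625 -4.072743516154123 0.13142360209814277 0.11596694660565357
knob [ 0.5616 -0.1095  0.1803]
peg [ 0.5426 -0.1292  0.138 ]
timer [ 0.45  -0.116  0.06 ]
small [ 0.608 -0.271  0.064]
amber [0.652 0.056 0.085]
[[ 0.43 -0.86 -0.26]
 [-0.9  -0.41 -0.13]
 [ 0.    0.29 -0.96]] [ 0.30530598 -0.46400714  0.37427153]
[ 0.6525 -0.1844  0.11  ]
[ 0.5192 -0.1559  0.11  ]
[ 0.5271 -0.0481  0.11  ]
[ 0.6556 -0.0515  0.11  ]
```

The drive centre is (0.588,-0.110) with yaw -4.1°. The knob is near the middle column, about 26 mm to the near side, and the target slot is near-right. I'll shut the gripper and move to the near side of the knob at safe height, with the tool square to the drive (yaw 85.9).

Call:
play_rows:
  targets:
    - [[0.04,-0.024,0],-0.105]
    - [[0.081,-0.048,0],-0.21]
    - [[0.13,-0.077,0],-0.34]
    - [[0.18,-0.106,0],-0.47]
    - [[0.23,-0.135,0],-0.6]
    - [[0.28,-0.165,0],-0.72]
    - [[0.33,-0.194,0],-0.85]
    - [[0.37,-0.218,0],-0.96]
    - [[0.407,-0.24,0],-1.051]
    - [[0.407,-0.24,0],-1.051]
  hand: 0

```text
t: 1.35
eef_pos: [0.5021, -0.101, 0.4042]
eef_rot: [-180.0, -0.0, 86.1]
force: [0.1, -0.5, -0.5]
opening: 0.0001
grasp_force: 0.0
```

```bash
cat > st.py <<'E'
from h import *
C=np.array([.588,-.110]);a=np.radians(-4.1);D=np.array([[np.cos(a),-np.sin(a)],[np.sin(a),np.cos(a)]])
def dr(p):return D.T@(np.array(p[:2])-C)
def st():
    s=arm.get_state();print('t',s['t'],'drive xy',dr(s['eef_pos']).round(4),'z',s['eef_pos'][2].round(4),'rot',s['eef_rot'].round(2),'F',s['force'].round(2),'op',s['opening'].round(4));return s
def exp(cn,x,y):
    z=.02+np.sqrt(.165**2-x*x-y*y);return proj(arm.get_calibration(cn),[*(C+D@[x,y]),z])
E
python3 - <<'E'
from st import *
st()
im,c=snap('wrist','w1.png');b,_=snap('scene','s1.png');t,_=snap('top','t1.png')
cv2.imwrite('pics/c1.png',np.hstack([im[:,:,::-1][:, :],cv2.resize(b[125:221,205:301],(288,384))[:,:,::-1]]))
E
```

```text
Traceback (most recent call last):
  File "st.py", line 5, in st
    s=arm.get_state();print('t',s['t'],'drive xy',dr(s['eef_pos']).round(4),'z',s['eef_pos'][2].round(4),'rot',s['eef_rot'].round(2),'F',s['force'].round(2),'op',s['opening'].round(4));return s
                                                                                                                                                                  ^^^^^^^^^^^^^^^^^^
AttributeError: 'float' object has no attribute 'round'
```

```bash
sed -i "s/s\['opening'\].round(4)/round(s['opening'],4)/" st.py
python3 - <<'E'
from st import *
st()
im,c=snap('wrist','w1.png');b,_=snap('scene','s1.png');t,_=snap('top','t1.png')
cv2.imwrite('pics/c1.png',np.hstack([im[:,:,::-1][:, :],cv2.resize(b[125:221,205:301],(288,384))[:,:,::-1]]))
for x in(-.043,-.026,0):print(x,exp('scene',x,0),exp('wrist',x,0))
E
```

```text
t 1.35 drive xy [-0.0863  0.0028] z 0.4042 rot [-1.7996e+02 -3.0000e-02  8.6150e+01] F [ 0.08 -0.5  -0.5 ] op 0.0001
-0.043 (np.float64(266.18863856084255), np.float64(146.93287863707718)) (np.float64(330.55108218100014), np.float64(213.38798566280778))
-0.026 (np.float64(260.6740863204763), np.float64(143.51952004656823)) (np.float64(359.1610622046827), np.float64(215.46521556992434))
0 (np.float64(252.3604048561513), np.float64(139.4497797534605)) (np.float64(402.6151973283786), np.float64(216.6819964796787))
```

View pics/c1.png

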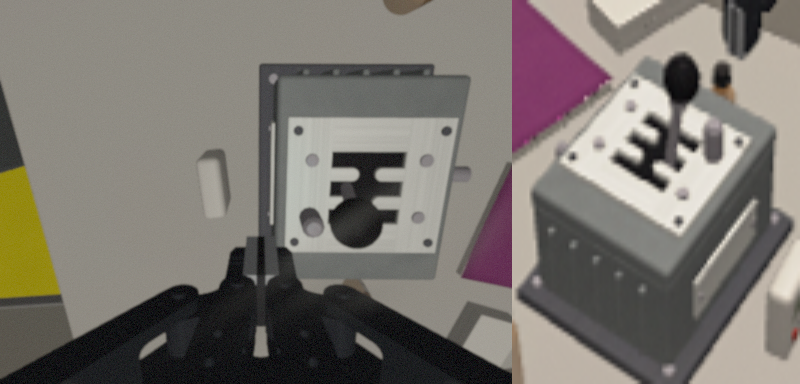

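The wrist view shows the knob at (355,223), at drive x about -28 mm, with the shut fingertips at (260,250) and clear of it. I'll descend on the near side and push forward slowly.

Call:
play_rows:
  targets:
    - [[-0.005,0,0.02],0]
    - [[-0.005,0,0.045],0]
    - [[-0.005,0,0.071],0]
    - [[-0.005,0.008,0.071],0]
    - [[-0.005,0.016,0.071],0]
    - [[-0.005,0.024,0.071],0]
    - [[-0.005,0.031,0.071],0]
    - [[-0.005,0.038,0.071],0]
    - [[-0.005,0.045,0.071],0]
    - [[-0.005,0.045,0.071],0]

```text
t: 2.75
eef_pos: [0.5461, -0.1114, 0.3336]
eef_rot: [180.0, -0.0, 85.9]
force: [-1.1, -0.4, -0.4]
opening: -0.0001
grasp_force: 0.3
```

```bash
cat > look.py <<'E'
from st import *
import sys
st()
b,c=snap('scene',f's{sys.argv[1]}.png');w,cw=snap('wrist',f'w{sys.argv[1]}.png');t,ct=snap('top',f't{sys.argv[1]}.png')
def blob(im,guess,r,thr=45):
    # dark blob near the guess, largest inscribed circle
    u,v=map(int,guess);x0,y0=max(u-r,0),max(v-r,0);g=im[y0:v+r,x0:u+r].max(2)
    m=(g<thr).astype(np.uint8);d=cv2.distanceTransform(cv2.copyMakeBorder(m,1,1,1,1,cv2.BORDER_CONSTANT,value=0),cv2.DIST_L2,5)
    _,mx,_,p=cv2.minMaxLoc(d);return (p[0]-1+x0,p[1]-1+y0),mx
x,y=float(sys.argv[2]),float(sys.argv[3])
p,m=blob(b,exp('scene',x,y),16);print('scene blob',p,m,'expected',np.round(exp('scene',x,y),1))
z=.02+np.sqrt(.165**2-x*x-y*y);print('knob drive', dr(onz(c,*p,z)).round(4))
cv2.imwrite('pics/c%s.png'%sys.argv[1],np.hstack([w[:,:,::-1],cv2.resize(b[125:221,205:301],(288,384))[:,:,::-1]]))
print('wrist exp',np.round(exp('wrist',x,y),1))
E
python3 look.py 2 -0.005 0
```

```text
t 2.75 drive xy [-0.0417 -0.0044] z 0.3336 rot [180.    -0.    85.89] F [-1.06 -0.4  -0.39] op -0.0001
scene blob (262, 135) 6.196899890899658 expected [253.9 140.1]
knob drive [-0.0098 -0.0298]
wrist exp [351.4 269.6]
```

View pics/c2.png

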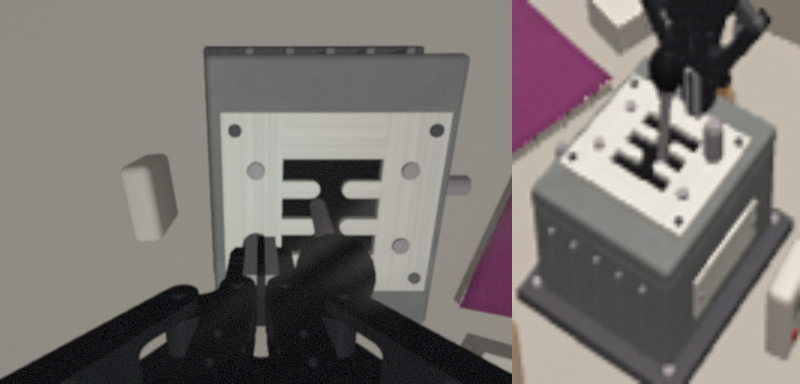

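The wrist view shows the finger touching the knob at about (333,272). From the scene crop (256,142) the knob is at x about -11 mm, so the hand-to-knob offset is about 30.5 mm. I'll push another 11 mm, then back off and look.

Call:
play_rows:
  targets:
    - [[0,0.003,0],0]
    - [[0,0.006,0],0]
    - [[0,0.009,0],0]
    - [[0,0.011,0],0]
    - [[0,0.011,0],0]
    - [[0,0.002,0],0]
    - [[0,-0.015,0],0]
    - [[0,-0.035,0],0]
    - [[0,-0.05,0],0]
    - [[0,-0.05,0],0]

```text
t: 4.15
eef_pos: [0.4949, -0.1077, 0.3341]
eef_rot: [180.0, 0.0, 85.9]
force: [0.8, 0.2, 0.2]
opening: -0.0002
grasp_force: 0.0
```

```bash
python3 look.py 3 0 0
```

```text
t 4.15 drive xy [-0.0931 -0.0044] z 0.3341 rot [1.7997e+02 1.0000e-02 8.5850e+01] F [0.78 0.2  0.24] op -0.0002
scene blob (253, 140) 5.393799781799316 expected [252.4 139.4]
knob drive [-0.0027  0.001 ]
wrist exp [486.7 269.3]
```

View pics/c3.png

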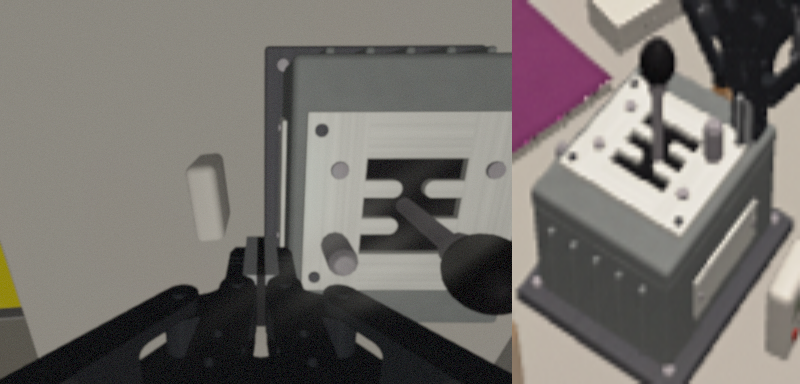

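The knob is now upright within about 1 mm (wrist (484,273), scene (253,140)), so the rod is in the middle channel. I'll go round to the left side of the knob and start pushing right gently.

Call:
play_rows:
  targets:
    - [[0.025,0,0],0]
    - [[0.054,0,0],0]
    - [[0.056,0.045,0],0]
    - [[0.056,0.093,0],0]
    - [[0.056,0.093,0],0]
    - [[0.046,0.093,0],0]
    - [[0.036,0.093,0],0]
    - [[0.029,0.093,0],0]
    - [[0.023,0.093,0],0]
    - [[0.019,0.093,0],0]

```text
t: 5.55
eef_pos: [0.5896, -0.096, 0.334]
eef_rot: [180.0, -0.0, 85.9]
force: [-0.5, 2.2, 1.1]
opening: -0.0
grasp_force: 0.8
```

```bash
python3 look.py 4 0 -0.015
```

```text
t 5.55 drive xy [0.0006 0.0141] z 0.334 rot [ 1.7997e+02 -1.0000e-02  8.5860e+01] F [-0.5   2.19  1.11] op -0.0
scene blob (246, 127) 6.590699672698975 expected [255.7 136.8]
knob drive [ 0.0466 -0.0363]
wrist exp [258.2 337.2]
```

Call:
play_rows:
  targets:
    - [[-0.001,0,0],0]
    - [[-0.003,0,0],0]
    - [[-0.005,0,0],0]
    - [[-0.007,0,0],0]
    - [[-0.009,0,0],0]
    - [[-0.01,0,0],0]
    - [[-0.011,0,0],0]
    - [[-0.012,0,0],0]
    - [[-0.013,0,0],0]
    - [[-0.014,0,0],0]

```text
t: 6.95
eef_pos: [0.5888, -0.1096, 0.3336]
eef_rot: [-180.0, -0.0, 85.9]
force: [-1.0, 1.6, -0.8]
opening: -0.0002
grasp_force: 0.7
```

```bash
python3 look.py 5 0 -0.027
```

```text
t 6.95 drive xy [0.0008 0.0005] z 0.3336 rot [-179.99   -0.     85.88] F [-0.97  1.56 -0.82] op -0.0002
scene blob (249, 124) 6.393799781799316 expected [258.3 135. ]
knob drive [ 0.0493 -0.0539]
wrist exp [258.1 331.3]
```

View pics/c5.png

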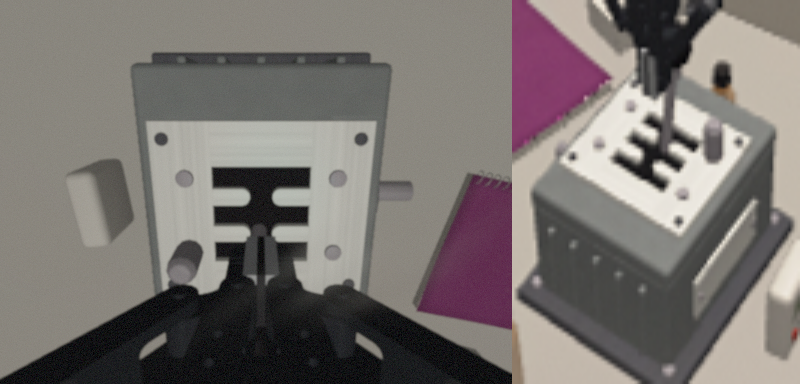

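The scene crop shows the rod sliding right along the channel, roughly between the middle and right columns, with only 1.6 N. I'll continue about 16 mm.

Call:
play_rows:
  targets:
    - [[-0.002,0,0],0]
    - [[-0.004,0,0],0]
    - [[-0.006,0,0],0]
    - [[-0.008,0,0],0]
    - [[-0.01,0,0],0]
    - [[-0.012,0,0],0]
    - [[-0.0135,0,0],0]
    - [[-0.015,0,0],0]
    - [[-0.016,0,0],0]
    - [[-0.016,0,0],0]

```text
t: 8.35
eef_pos: [0.5877, -0.1256, 0.3337]
eef_rot: [180.0, 0.0, 85.9]
force: [-0.1, 1.3, -1.0]
opening: 0.0001
grasp_force: 0.6
```

Call:
play_rows:
  targets:
    - [[0.005,0,0],0]
    - [[0.02,0,0],0]
    - [[0.045,0,0],0]
    - [[0.045,0.05,0],0]
    - [[0.045,0.075,0],0]
    - [[0.045,0.075,0],0]
    - [[0.045,0.075,0],0]
    - [[0.045,0.075,0],0]
    - [[0.045,0.075,0],0]
    - [[0.045,0.075,0],0]

```text
t: 9.6
eef_pos: [0.6654, -0.0861, 0.334]
eef_rot: [180.0, 0.0, 85.9]
force: [-0.1, -1.0, 1.1]
opening: -0.0002
grasp_force: 0.0
```

```bash
python3 look.py 6 0 -0.043
```

```text
t 9.6 drive xy [0.0755 0.0294] z 0.334 rot [179.98   0.    85.86] F [-0.1  -1.    1.09] op -0.0002
scene blob (262, 134) 5.196899890899658 expected [261.8 133. ]
knob drive [-0.003  -0.0398]
wrist exp [104.6 403.9]
```

View pics/c6.png

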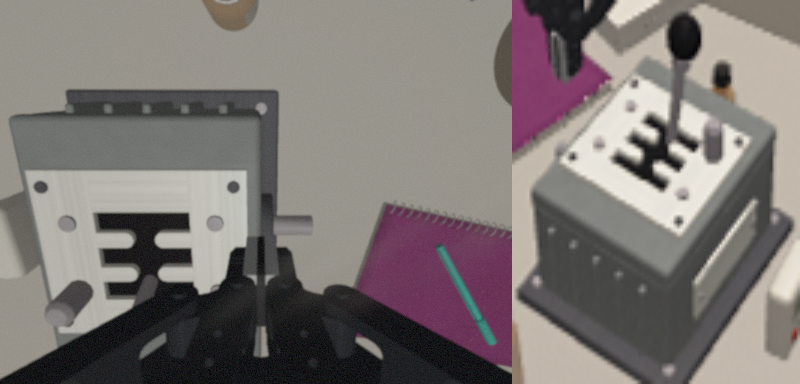

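The knob is at y about -42 mm and x about 0 (scene (262,134) against expected (262,133)), at the right column. I'll move the hand behind it on the far side and push toward the near slot.

Call:
play_rows:
  targets:
    - [[-0.036,0,0],0]
    - [[-0.072,0,0],0]
    - [[-0.072,-0.01,0],0]
    - [[-0.072,-0.025,0],0]
    - [[-0.072,-0.036,0],0]
    - [[-0.072,-0.042,0],0]
    - [[-0.072,-0.047,0],0]
    - [[-0.072,-0.051,0],0]
    - [[-0.072,-0.054,0],0]
    - [[-0.072,-0.056,0],0]

```text
t: 11.0
eef_pos: [0.6048, -0.1538, 0.3338]
eef_rot: [180.0, 0.0, 85.9]
force: [2.3, 0.0, 1.0]
opening: 0.0001
grasp_force: 0.8
```

```bash
python3 look.py 7 -0.01 -0.043
```

```text
t 11.0 drive xy [ 0.0198 -0.0425] z 0.3338 rot [179.97   0.    85.88] F [2.33 0.05 0.98] op 0.0001
scene blob (263, 134) 4.996899604797363 expected [264.9 134.4]
knob drive [-0.0049 -0.0416]
wrist exp [190.1 272.5]
```

View pics/c7.png

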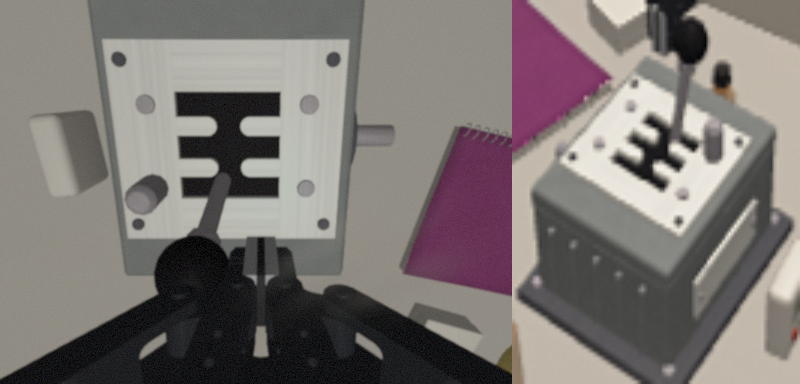

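The knob at (190,272) matches x = -10 mm, and the force is free at 2.3 N. The rod sits at the mouth of the near-right slot, so I'll continue.

Call:
play_rows:
  targets:
    - [[0,-0.002,0],0]
    - [[0,-0.004,0],0]
    - [[0,-0.006,0],0]
    - [[0,-0.008,0],0]
    - [[0,-0.01,0],0]
    - [[0,-0.012,0],0]
    - [[0,-0.013,0],0]
    - [[0,-0.014,0],0]
    - [[0,-0.015,0],0]
    - [[0,-0.015,0],0]

```text
t: 12.4
eef_pos: [0.5897, -0.1527, 0.3336]
eef_rot: [-180.0, -0.0, 85.9]
force: [0.6, 0.7, -0.3]
opening: -0.0004
grasp_force: 0.6
```

Call:
play_rows:
  targets:
    - [[0,-0.002,0],0]
    - [[0,-0.004,0],0]
    - [[0,-0.006,0],0]
    - [[0,-0.008,0],0]
    - [[0,-0.01,0],0]
    - [[0,-0.0115,0],0]
    - [[0,-0.013,0],0]
    - [[0,-0.014,0],0]
    - [[0,-0.015,0],0]
    - [[0,-0.015,0],0]

```text
t: 13.65
eef_pos: [0.5748, -0.1516, 0.3337]
eef_rot: [-180.0, -0.0, 85.9]
force: [0.9, -0.3, -0.5]
opening: -0.0002
grasp_force: 0.7
```

```bash
python3 look.py 8 -0.041 -0.043
```

```text
t 13.65 drive xy [-0.0102 -0.0425] z 0.3337 rot [-180.     -0.     85.87] F [ 0.9  -0.31 -0.53] op -0.0002
scene blob (274, 140) 5.0 expected [274.7 139.9]
knob drive [-0.0398 -0.0415]
wrist exp [190.3 266.5]
```

View pics/c8.png

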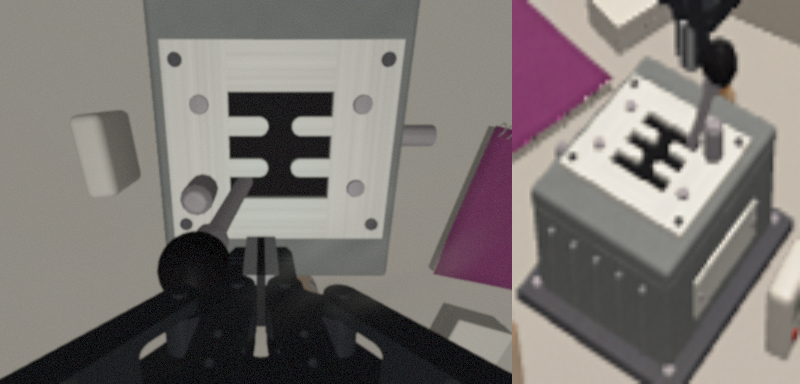

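The knob is at about (-40,-42) mm and the rod is almost at the slot's end beside the peg. I'll finish with a 3 mm slow push, then retreat to the far side.

Call:
play_rows:
  targets:
    - [[0,-0.0005,0],0]
    - [[0,-0.001,0],0]
    - [[0,-0.0015,0],0]
    - [[0,-0.002,0],0]
    - [[0,-0.0023,0],0]
    - [[0,-0.0026,0],0]
    - [[0,-0.003,0],0]
    - [[0,-0.003,0],0]
    - [[0,-0.003,0],0]
    - [[0,-0.003,0],0]

```text
t: 15.05
eef_pos: [0.5719, -0.1514, 0.3336]
eef_rot: [180.0, -0.0, 85.9]
force: [3.2, 0.7, -2.4]
opening: 0.0
grasp_force: 1.6
```

Call:
play_rows:
  targets:
    - [[0,0.005,0],0]
    - [[0,0.02,0],0]
    - [[0,0.045,0],0]
    - [[0,0.07,0],0]
    - [[0,0.07,-0.03],0]
    - [[0,0.07,-0.06],0]
    - [[0,0.07,-0.06],0]
    - [[0,0.07,-0.06],0]
    - [[0,0.07,-0.06],0]
    - [[0,0.07,-0.06],0]

```text
t: 16.3
eef_pos: [0.6416, -0.1565, 0.3929]
eef_rot: [-179.9, -0.0, 85.9]
force: [-0.5, -0.5, -0.7]
opening: 0.0003
grasp_force: 0.0
```

```bash
python3 look.py 9 -0.043 -0.043
```

```text
t 16.3 drive xy [ 0.0567 -0.0425] z 0.3929 rot [-1.7993e+02 -2.0000e-02  8.5870e+01] F [-0.51 -0.47 -0.73] op 0.0003
scene blob (274, 141) 4.996899604797363 expected [275.3 140.3]
knob drive [-0.0418 -0.0385]
wrist exp [ 98.3 216.9]
```

View pics/c9.png

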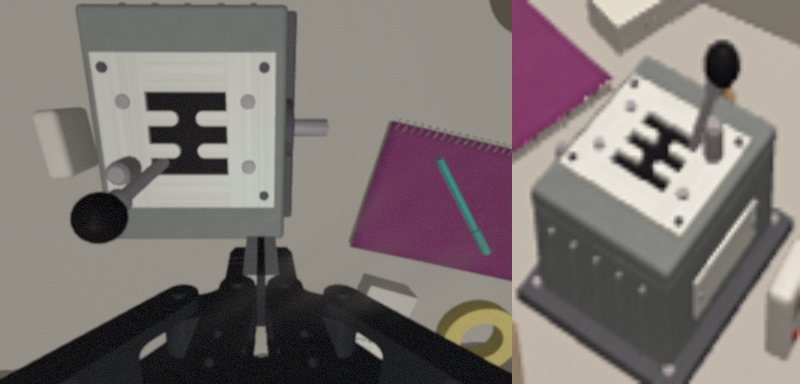

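The knob is at wrist (99,217) against the home position (98,217), so the lever is fully home by the peg. The gripper is clear, and the timer is still standing. Handing in.

```bash
python3 -c "from station import arm;print(arm.hand_in())"
```

```text
the job is handed in; nothing more can be done
None
```

The lever is in the near-right corner slot beside the tall peg, within about 1 mm of fully home in the last picture; I handed the job in at about 16 s with the gripper clear, the bottles and timer were never approached, and no verdict came back.

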